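# Turn the cut-chart leaf

## Task

On the butcher's bench, turn the stiff leaf of the cut-chart stand over its spine and push it down until it lies flat on the other page, green side up. Use fingertips only to push it: never pinch the leaf between the fingers, do not lift the stand or shove it out of place, and leave everything else on the bench where it stands.

Things in the scene. Friction and masses are not known exactly. Their poses are not given: they have to be found in the camera images.
- stand: white plastic chart stand (0.95 kg, loose on four rubber feet), 170 mm along its spine (own x) by 260 mm across (own y), top 45 mm above the bench. Origin: centre of its underside; x along the spine, z up. At the start the leaf is on its -y half and is to end on its +y half.
- spine (a point): middle of the spine rod (10 mm thick), on the hinge axis, 51 mm above the bench over the stand's centre; axes as the stand's
- leaf (a joint): angle of the leaf about the spine in rad: 0 flat on the stand's -y half, 1.57 upright, 3.14 flat on the +y half (both are stops). It starts ajar, its free edge raised. The hinge is stiff (0.16 N m of friction): the leaf stays at whatever angle it is left and does not fall by itself; 1 to 2 N at the free edge moves it.
- leaf_edge (a point): middle of the leaf's free edge, at half its thickness. The leaf is a rigid plate 150 mm long (along the spine), its free edge 155 mm from the hinge axis, so that lying flat it overhangs the stand's side by 25 mm. White core 4 mm thick, 7 mm thick over the two coloured faces, about 0.15 kg. The point turns with the leaf: its y axis points from the free edge to the spine, its z axis out of the red face.
- red_face: the leaf's red face, on top at the start and below at the end: a panel 142 mm along the spine, from 26 to 151 mm from the hinge axis. Origin on the hinge axis; axes as leaf_edge.
- green_face: the leaf's green face, of the same size on the other side: underneath at the start, on top at the end. Origin on the hinge axis; axes as leaf_edge.
- spice_jar: red-capped glass spice jar 48 mm wide, 85 mm tall, beyond the far end of the spine; loose, origin at the centre of its underside
- herb_jar: green-capped glass jar 48 mm wide, 85 mm tall, past the free side of the stand that the leaf is to land on; loose, origin at the centre of its underside
- onion: amber onion 72 mm wide, 75 mm tall, beyond the far end of the stand; loose, origin at the centre of its underside
- tape_roll: blue tape roll lying flat, 54 mm wide, 24 mm tall, at the near end of the stand; loose, origin at the centre of its underside
- pepper_mill: dark wooden pepper mill 56 mm wide, 130 mm tall, on the left of the bench; loose, origin at the centre of its underside
- tray: empty black tray 140 x 120 x 35 mm, on the right of the bench; loose, origin at the centre of its underside

How it is judged:
By the outcome, as a careful person would: the job done as asked, in the order asked, and still so for the second after the job is handed in, with the robot touching nothing.
It also fails if it takes over 50 s, if anything falls off the work surface, if the arm or the gripper's body presses on something with over 40 N, if the wrist force passes 120 N, or if a joint passes its speed limit or range.

## Robot

A 6-joint arm with a two-finger parallel gripper is mounted at the origin on the work surface. World frame = base frame: x ahead of the robot, y to its left, z up, the work surface at z = 0. Lengths are in m, angles in rad, forces in N, time in s.
With the tool pointing down it reaches from about 0.35 to 0.975 m from the base axis. Payload 4.9 kg.
Tool frame: the origin (TCP) lies midway between the tips of the shut fingers; the grasp point (between the pads) lies 19 mm behind it; z points along the fingers, y is the direction in which the jaws open and shut (so a half turn about z gives the same grasp; the last joint's range is limited). The gripper opens to 85 mm and grips with 20 to 120 N. Pads are 22 mm wide; open, the fingers measure 114 mm over their backs; the gripper's body (76 mm by 85 mm) begins 54 mm behind the grasp point. The pads swing forward as they close: fully open they stand 13 mm farther back than shut.
Start: joints at [1.042, 0.053, 1.613, -0, 1.476, -0.119], TCP at [0.249, 0.573, 0.231] pointing down, gripper open.
Joint ranges: [-3.01, 3.01], [-1.01, 2.22], [0.06, 2.58], [-1.02, 4.17], [0.09, 2.62], [-3.14, 3.14]. Speed limits (rad/s): [2.57, 2.57, 3.14, 3.14, 3.14, 3.14].

## Interface

Orientations are given as a unit quaternion [w, x, y, z].
In Python, from plant import state, grab_frame, camera_params, job_done, boxes_of gives the robot as it stands.
- The arm moves only by the tool step_arm, never from a script. Its argument "steps" is a list of rows, each a list of 4 numbers: the shift along the tool's x, y, z in mm, then the turn about the tool's z in degrees. A call has 1 to 8 rows; each row shifts and turns the pose as measured when the row begins, along the tool's axes as they then stand; what a row does not reach is not made up. A row lasts 1/10 s, in which the tool goes at most 50 mm and 8.59 degrees, less where a joint would pass 70% of its speed; a pose out of reach is approached as far as the arm can. A call is refused whole if a number of a shift passes 50 or a number of a turn 8.59, either way. A call with a gripper value outside its range is refused whole. "claw" is the opening in per cent of the stroke, from 0 (shut) to 100 (fully open), set as the call begins (left out, the last holds). The fingers move at their own pace and stop on an object; the grip force is fixed at half the most. Time passes only in rows, so rows that do not move let the fingers close. It gives the time, the measured TCP pose, the force and the opening at its end, in the units of the state.
- state(): the state, without advancing time (a new reading comes with each control period).
- grab_frame(name): name is "scene" or "top" or "wrist"; returns (picture, depth): 400x640x3 uint8, red, green, blue; 400x640 float32, m along the optical axis (not along the pixel's ray), 0 where there is no reading.
- camera_params(name): a dict with "mtx" (3x3 intrinsics, pixels), "extrinsics" (4x4, takes a point from camera to world coordinates); the wrist camera has in their place "T_tool_cam" (4x4, takes a point from camera to tool coordinates, whose origin is the TCP and whose axes are the flange's). Camera axes: x right, y down, z forward; pixel columns grow to the right and rows downward; lengths in m; the calibration is good to about 2 mm. A picture is of the moment at which its call begins: read the wrist's pose just before it. camera_params takes no time and is no camera call.
- job_done(): hands the job in, once; it reports no verdict.
Trained networks look in the newest picture that a camera, given by its name, has taken for a name from the list of things; names that differ only in an ending like _2 or _b are one class to them, and where a whole thing is asked for, a point or a joint stands for the part that bears it (a point fixed in the world has none). Each returns a list of dicts, best first, with "p" (0 to 1); they miss things now and then, are a little off and sometimes report something else, mostly with a low value. They report only what shows in the picture. A call takes as long as a camera call.
- boxes_of(camera, label): "box" ([left, top, width, height] in pixels, round what is visible of it).
The state is a dict: "time": time; "joint_pos": joint angles; "joint_vel": joint speeds; "joint_efforts": joint torques, N m; "tool_pos": TCP position; "tool_rot": TCP orientation; "contact_force": force on the tool from outside, world axes, zero at the start; "ft_torque": the same for the moment, N m; "gripper_width": opening from 0.0 (shut) to 1.0 (fully open).
Only numpy, scipy, OpenCV 4.12 (cv2) and the standard library are available. Lean on these libraries where they do the work, as an engineer would, in place of code of your own. Each camera call takes 0.05 s, during which the arm holds its last target. There are 200 camera calls.

## Working session

There is one attempt and no reset: what is moved stays moved. The work goes in short steps, Python scripts to look and compute and a tool call to move; the robot and the scene stay as the last step left them, time stands still between calls to the robot, and variables do not carry over. Pictures are saved under pics/ and viewed, about 8 in all and at most 12, crops included, and the job is handed in when it is done.

Besides the shell and the picture viewer there is one more tool, called after "Emit:" as name([rows], argument=value, ...), one row to a line, values as JSON. step_arm: Moves the arm, as the interface text tells. Its arguments: {"type":"object","properties":{"steps":{"type":"array"},"claw":{"type":"number"}},"required":["steps"]}

```bash
mkdir -p pics; ls
cat > h.py <<'E'
import numpy as np, cv2
from plant import *
from scipy.spatial.transform import Rotation as R
def cloud(n):
    s=state(); im,d=grab_frame(n); p=camera_params(n); K=np.array(p["mtx"])
    v,u=np.mgrid[:400,:640]
    P=np.stack([(u-K[0,2])*d/K[0,0],(v-K[1,2])*d/K[1,1],d],-1)
    if n=="wrist":
        T=np.eye(4);q=s["tool_rot"];T[:3,:3]=R.from_quat([q[1],q[2],q[3],q[0]]).as_matrix();T[:3,3]=s["tool_pos"]
        E=T@np.array(p["T_tool_cam"])
    else: E=np.array(p["extrinsics"])
    W=P@E[:3,:3].T+E[:3,3]; W[d==0]=np.nan
    return im,W
E
python3 - <<'E'
from h import *
print(state())
ims=[]
for n in("scene","top"):
    im,W=cloud(n); ims.append(im); np.save(n+".npy",W); cv2.imwrite(n+".png",im[...,::-1])
    for l in["stand","leaf","red_face","green_face","spice_jar","herb_jar","onion","tape_roll","pepper_mill","tray"]:
        for b in boxes_of(n,l)[:1]:
            x,y,w,h=map(int,b["box"]); c=W[y+h//2,x+w//2]; print(n,l,round(b["p"],2),[x,y,w,h],c.round(3))
cv2.imwrite("pics/a.png",cv2.resize(np.vstack(ims),(480*640//640,600))[...,::-1])
cv2.imwrite("pics/top.png",ims[1][...,::-1])
cv2.imwrite("pics/scene.png",ims[0][...,::-1])
E
```

```text
pics
{'time': 0.0, 'joint_pos': array([ 1.04197855e+00,  5.33666441e-02,  1.61428092e+00, -1.05721952e-05,
        1.47598618e+00, -1.19041681e-01]), 'joint_vel': array([-9.91926150e-04,  3.63761765e-04, -1.12760043e-03, -2.40073157e-04,
       -9.08956680e-06, -1.84938851e-03]), 'joint_efforts': array([ 4.83161548e-04, -3.93696105e+01, -3.70167732e+01, -9.64650849e-05,
        7.44146149e-03,  9.93608865e-06]), 'tool_pos': array([0.24871673, 0.57271097, 0.23006476]), 'tool_rot': array([-3.19846184e-04,  2.03456948e-01,  9.79083361e-01, -9.69145186e-04]), 'contact_force': array([ 0.06536271, -0.3085024 , -0.07325331]), 'ft_torque': array([-0.01734118,  0.01033226, -0.00787615]), 'gripper_width': 1.0007310448454383}
scene stand 0.76 [251, 187, 103, 93] [ 0.571 -0.08   0.071]
scene leaf 0.76 [255, 217, 74, 47] [ 0.563 -0.121  0.087]
scene red_face 0.9 [257, 216, 70, 45] [ 0.559 -0.114  0.084]
scene spice_jar 0.7 [342, 243, 18, 29] [ 0.718 -0.097  0.078]
scene herb_jar 0.87 [354, 165, 17, 28] [0.637 0.174 0.058]
scene onion 0.76 [351, 218, 25, 26] [0.709 0.008 0.052]
scene tape_roll 0.77 [273, 190, 12, 17] [0.427 0.045 0.003]
scene pepper_mill 0.81 [376, 89, 18, 35] [0.589 0.481 0.082]
scene tray 0.91 [167, 348, 78, 50] [ 0.528 -0.485  0.009]
top stand 0.87 [290, 171, 83, 49] [ 0.57  -0.048  0.046]
top leaf 0.64 [327, 175, 42, 46] [ 0.555 -0.105  0.08 ]
top red_face 0.9 [332, 177, 34, 41] [ 0.558 -0.109  0.078]
top spice_jar 0.71 [296, 149, 23, 22] [0.698 0.034 0.049]
top herb_jar 0.65 [258, 174, 12, 17] [0.619 0.185 0.084]
top onion 0.6 [295, 149, 21, 20] [0.7   0.041 0.058]
top tape_roll 0.7 [256, 176, 16, 13] [0.619 0.185 0.084]
top pepper_mill 0.82 [163, 188, 27, 16] [0.577 0.485 0.1  ]
top tray 0.88 [432, 178, 48, 45] [ 0.543 -0.505  0.005]
```

Run:
```python
import cv2,numpy as np
t=cv2.imread("top.png")[120:260,220:400];s=cv2.imread("scene.png")[140:300,220:400]
cv2.imwrite("pics/crop.png",np.hstack([cv2.resize(t,(400,311)),cv2.resize(s,(400,356))[:311]]))
cv2.imwrite("pics/crop2.png",np.hstack([cv2.resize(t,(400,400)),cv2.resize(s,(400,400))]))
W=np.load("top.npy");im=cv2.imread("top.png")
z=W[...,2]
def fit(name,m):
    P=W[m]; print(name,m.sum(),P.mean(0).round(3),P.min(0).round(3),P.max(0).round(3)); return P
hsv=cv2.cvtColor(im,cv2.COLOR_BGR2HSV)
v,u=np.mgrid[:400,:640]
roi=(u>285)&(u<380)&(v>168)&(v<225)
red=roi&((hsv[...,0]<8)|(hsv[...,0]>172))&(hsv[...,1]>120)&(z>.045)
P=fit("red",red)
c=P.mean(0);U,S,V=np.linalg.svd(P-c);print("normal",V[2].round(3),V[0].round(3),V[1].round(3),S[2]/len(P)**.5)
r=cv2.minAreaRect(((P[:,:2])*1000).astype(np.float32));print(r)
st=roi&~red&(z>.04)&(z<.062)
P=fit("standtop",st);r=cv2.minAreaRect((P[:,:2]*1000).astype(np.float32));print(r,cv2.boxPoints(r).round())
```

```text
red 828 [ 0.554 -0.117  0.084] [ 0.489 -0.179  0.059] [ 0.631 -0.062  0.113]
normal [0.028 0.352 0.936] [-0.999  0.04   0.015] [ 0.032  0.935 -0.353] 0.0027684033965536584
((559.660888671875, -120.2315673828125), (111.77119445800781, 136.31980895996094), 85.43248748779297)
standtop 2083 [0.566 0.006 0.047] [ 0.475 -0.162  0.04 ] [0.657 0.097 0.062]
((567.0365600585938, -34.691253662109375), (258.8797302246094, 178.69085693359375), 88.53475189208984) [[ 474. -162.]
 [ 653. -166.]
 [ 660.   92.]
 [ 481.   97.]]
```

View pics/crop2.png

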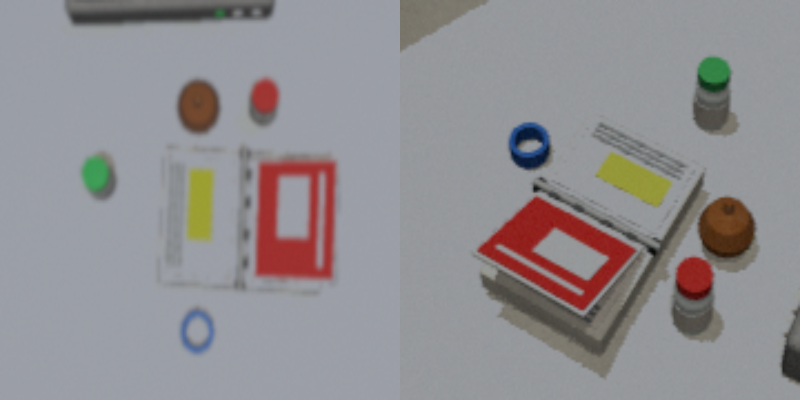

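The top crop (left) has world x up and y left. The spine is at crop column ~243 (image column ~329), and the red leaf is on the -y side. The free edges are clear: the green-capped jar is to the left, the onion and red-capped jar are past the far end, and the tape is at the near end. The stand fit gives a centre of about (0.567, -0.035) with a yaw of about -2°. The leaf is at about 0.36 rad, so its free edge should be near y = -0.18, z = 0.106.

```bash
cat >> h.py <<'E'
C=np.array([.567,-.035]); YAW=np.radians(-2.0)
def rows(targets,yaw=None,n=None):
    """targets: world xyz; prints the rows in tool axes"""
    s=state();q=s["tool_rot"];Rm=R.from_quat([q[1],q[2],q[3],q[0]]).as_matrix();p=np.array(s["tool_pos"])
    for t in targets:
        d=np.array(t)-p;k=max(1,int(np.ceil(np.abs(Rm.T@d).max()/.048)))
        print("to",np.round(t,3),k,"x",(Rm.T@d*1000/k).round(1)); p=np.array(t)
    print("t",s["time"],"pos",s["tool_pos"].round(4),"tool y dir deg",np.degrees(np.arctan2(Rm[1,1],Rm[0,1])).round(2),"tilt",Rm[:,2].round(3),"F",s["contact_force"].round(2))
def S(x,y,z): # stand frame -> world
    c,s=np.cos(YAW),np.sin(YAW);return [C[0]+c*x-s*y,C[1]+s*x+c*y,z]
E
echo ok
```

```text
ok
```

Emit:
step_arm([
  [0,0,0,-7.2],
  [0,0,0,-7.2],
  [0,0,0,-7.1],
  [0,0,0,0],
], claw=0)

```text
time: 1.5
tool_pos: [0.249, 0.5733, 0.2313]
tool_rot: [0.0, 0.01, 1.0, 0.0]
contact_force: [0.1, 0.4, 0.5]
gripper_width: 0.328
```

```bash
python3 -c "
from h import *
rows([[.42,.1,.25],S(0,-.23,.25)])"
```

```text
to [0.42 0.1  0.25] 10 x [-18.1 -47.   -1.9]
to [ 0.559 -0.265  0.25 ] 8 x [-18.3 -45.2  -0. ]
t 1.5 pos [0.249  0.5733 0.2313] tool y dir deg 88.81 tilt [ 0.  0. -1.] F [0.1  0.42 0.5 ]
```

Emit:
step_arm([
  [-18,-47,-2,-0.8],
  [-18,-47,-2,0],
  [-18,-47,-2,0],
  [-18,-47,-2,0],
  [-18,-47,-2,0],
  [-18,-47,-2,0],
  [-18,-47,-2,0],
  [-18,-47,-2,0],
])

```text
time: 2.3
tool_pos: [0.3852, 0.1976, 0.2464]
tool_rot: [0.001, 0.009, 1.0, -0.0]
contact_force: [0.9, 0.3, -0.3]
gripper_width: 0.0
```

Emit:
step_arm([
  [-18,-46,0,0],
  [-18,-46,0,0],
  [-18,-46,0,0],
  [-18,-46,0,0],
  [-18,-46,0,0],
  [-18,-46,0,0],
  [-18,-46,0,0],
  [0,0,0,0],
])

```text
time: 3.1
tool_pos: [0.5022, -0.1377, 0.2503]
tool_rot: [0.007, 0.025, 1.0, -0.0]
contact_force: [-0.6, 1.0, 0.3]
gripper_width: -0.003
```

```bash
python3 -c "
from h import *
rows([S(0,-.23,.25)])
im,W=cloud('wrist');cv2.imwrite('pics/w1.png',im[...,::-1]);np.save('w1.npy',W)
print(camera_params('wrist')['T_tool_cam'].round(3))"
```

```text
to [ 0.559 -0.265  0.25 ] 3 x [-21.  -41.4   0.4]
t 3.1 pos [ 0.5022 -0.1377  0.2503] tool y dir deg 87.13 tilt [ 0.013 -0.001 -1.   ] F [-0.59  0.96  0.32]
[[ 0.    -0.956 -0.295  0.075]
 [ 1.    -0.     0.001  0.001]
 [-0.001 -0.295  0.956 -0.143]
 [ 0.     0.     0.     1.   ]]
```

View pics/w1.png

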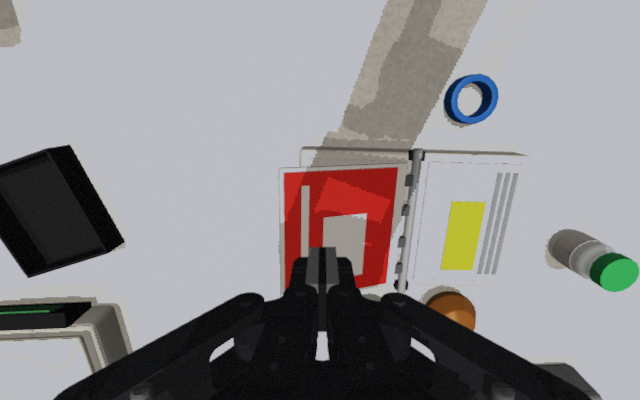

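The wrist view shows the leaf with its free edge at column ~282 and the spine rod running from (417,155) to (403,290). The gripper is clear above it. I'll measure these points from the depth.

Run:
```python
from h import *
W=np.load("w1.npy")
for u,v in[(418,157),(413,200),(410,230),(406,262),(403,285),(283,180),(283,215),(285,250),(305,152),(521,155),(515,280),(400,172),(340,190),(300,260)]:
    p=np.nanmedian(W[v-1:v+2,u-1:u+2].reshape(-1,3),0); print((u,v),p.round(4))
im=cv2.imread("pics/w1.png");h=cv2.cvtColor(im,cv2.COLOR_BGR2HSV)
v,u=np.mgrid[:400,:640]
m=((h[...,0]<8)|(h[...,0]>172))&(h[...,1]>150)&(u>270)&(u<400)&(v<285)&(v>160)&(W[...,2]>.05)
P=W[m];P=P[~np.isnan(P).any(1)];c=np.median(P,0);_,_,V=np.linalg.svd(P-P.mean(0),full_matrices=False);print(P.mean(0).round(4),V.round(3))
```

```text
(418, 157) [ 0.4846 -0.0315  0.0567]
(413, 200) [ 0.5337 -0.0347  0.0561]
(410, 230) [ 0.5699 -0.0371  0.0556]
(406, 262) [ 0.6121 -0.0403  0.0561]
(403, 285) [ 0.6445 -0.043   0.0559]
(283, 180) [ 0.4913 -0.1735  0.107 ]
(283, 215) [ 0.5261 -0.1765  0.1072]
(285, 250) [ 0.5637 -0.1777  0.1079]
(305, 152) [ 0.4749 -0.1546  0.0456]
(521, 155) [0.4908 0.0894 0.042 ]
(515, 280) [0.6802 0.1335 0.0008]
(400, 172) [ 0.4993 -0.0515  0.061 ]
(340, 190) [ 0.5091 -0.1189  0.0872]
(300, 260) [ 0.495  -0.1472  0.2609]
[ 0.5361 -0.1149  0.0858] [[ 0.589  0.73  -0.346]
 [-0.807  0.555 -0.203]
 [ 0.044  0.399  0.916]]
```

```bash
cat >> h.py <<'E'
C=np.array([.567,-.037]); YAW=np.radians(-3.8)
def arc(th,pen=.0,r0=.135,r1=.125):
    t=np.radians(th)
    if th<=90: return S(0,-.155*np.cos(t)-.018+.0035*0+pen*np.sin(t)+.0,.051+.155*np.sin(t)-.020+pen*np.cos(t))
    r=r0+(r1-r0)*(th-90)/90
    return S(0,-r*np.cos(t)-.0035*np.sin(t)-.0145+pen*np.sin(t),.051+r*np.sin(t)-.0035*np.cos(t)+pen*np.cos(t))
E
python3 -c "
from h import *
rows([S(0,-.19,.25),S(0,-.19,.085)])"
```

```text
to [ 0.554 -0.227  0.25 ] 2 x [-28.5 -44.1   0.5]
to [ 0.554 -0.227  0.085] 4 x [ 0.5 -0.  41.2]
t 3.15 pos [ 0.5017 -0.1357  0.2503] tool y dir deg 87.23 tilt [ 0.013  0.    -1.   ] F [-0.29 -0.02  0.05]
```

Emit:
step_arm([
  [-26,-46,0,1],
  [-26,-46,0,0],
  [0,-5,0,0],
  [0,0,40,0],
  [0,0,40,0],
  [0,0,40,0],
  [0,0,35,0],
  [0,0,0,0],
])

```text
time: 3.95
tool_pos: [0.5502, -0.2246, 0.0937]
tool_rot: [0.008, 0.036, 0.999, 0.002]
contact_force: [-0.6, 0.9, -0.4]
gripper_width: -0.002
```

```bash
python3 -c "
from h import *
im,W=cloud('scene');cv2.imwrite('pics/s2.png',cv2.resize(im[140:300,200:400],(800,640))[:600,:,::-1])
rows([S(0,-.19,.085)]+[arc(t) for t in range(20,60,5)])"
```

```text
to [ 0.554 -0.227  0.085] 1 x [-2.4 -0.9 11.8]
to [ 0.556 -0.2    0.084] 1 x [ 0.2 26.3  1. ]
to [ 0.556 -0.195  0.097] 1 x [ -0.2   5.2 -12.5]
to [ 0.557 -0.189  0.108] 1 x [ -0.2   6.3 -12. ]
to [ 0.557 -0.182  0.12 ] 1 x [ -0.2   7.3 -11.4]
to [ 0.558 -0.173  0.131] 1 x [ -0.2   8.3 -10.7]
to [ 0.559 -0.164  0.141] 1 x [ -0.2   9.2 -10. ]
to [ 0.559 -0.154  0.15 ] 1 x [-0.1 10.  -9.1]
to [ 0.56  -0.144  0.158] 1 x [-0.1 10.7 -8.2]
t 4.0 pos [ 0.5519 -0.2255  0.0968] tool y dir deg 85.87 tilt [ 0.021  0.    -1.   ] F [ 0.03 -0.3  -0.45]
```

View pics/s2.png

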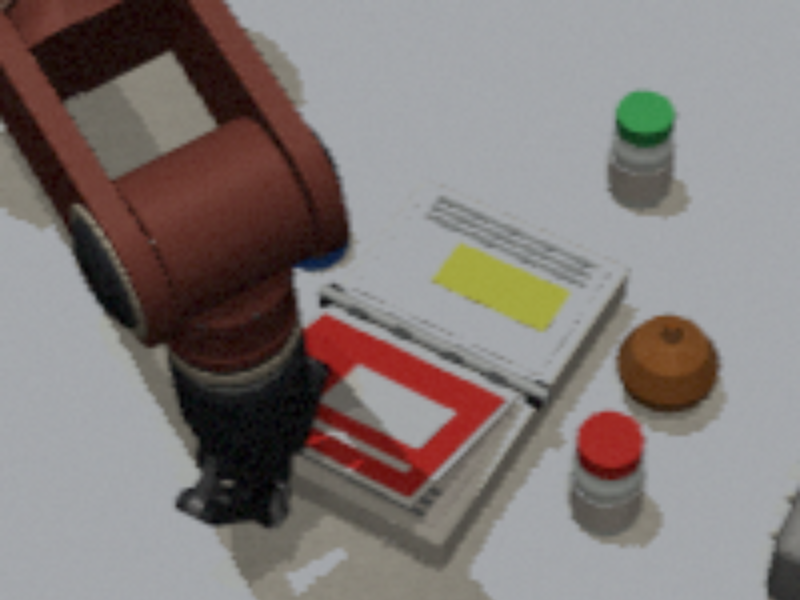

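The gripper stands just outside the free edge and clear of everything. I'll lower the tips a little more and move up to the edge.

Emit:
step_arm([
  [0,0,12,0],
  [0,0,5,0],
  [0,10,0,0],
  [0,7,0,0],
  [0,5,0,0],
])

```text
time: 4.5
tool_pos: [0.5591, -0.2032, 0.0883]
tool_rot: [0.017, 0.036, 0.999, -0.002]
contact_force: [-0.3, -0.2, -0.4]
gripper_width: 0.0
```

Emit:
step_arm([
  [0,4,0,0],
  [0,5,-6,0],
  [0,5,-10,0],
])

```text
time: 4.8
tool_pos: [0.5603, -0.1903, 0.1062]
tool_rot: [0.018, 0.036, 0.999, -0.006]
contact_force: [1.4, -1.8, -0.4]
gripper_width: 0.003
```

```bash
python3 -c "
from h import *
rows([arc(30)])
im,W=cloud('scene');cv2.imwrite('pics/s3.png',cv2.resize(im[140:300,200:400],(600,480))[...,::-1])"
```

```text
to [ 0.557 -0.189  0.108] 1 x [ 3.4  1.1 -2.4]
t 4.8 pos [ 0.5603 -0.1903  0.1062] tool y dir deg 85.88 tilt [ 0.036 -0.013 -0.999] F [ 1.4  -1.83 -0.38]
```

View pics/s3.png

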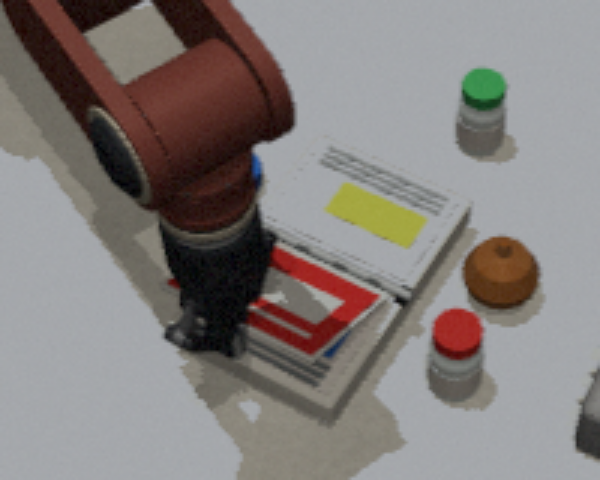

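The leaf has started to rise: the gap under the red plate is wider, the stand hasn't moved, and the contact is about 2 N. I'll continue along the arc.

Emit:
step_arm([
  [0,7,-12,0],
  [0,8,-11,0],
  [0,9,-11,0],
  [0,10,-10,0],
])

```text
time: 5.25
tool_pos: [0.5624, -0.1543, 0.155]
tool_rot: [0.02, 0.037, 0.999, -0.006]
contact_force: [0.1, -2.0, -1.1]
gripper_width: -0.001
```

```bash
python3 -c "
from h import *
rows([arc(t) for t in range(45,100,5)])"
```

```text
to [ 0.559 -0.164  0.141] 1 x [  3.7 -10.1  14.4]
to [ 0.559 -0.154  0.15 ] 1 x [-0.3  9.9 -9.2]
to [ 0.56  -0.144  0.158] 1 x [-0.3 10.6 -8.3]
to [ 0.561 -0.132  0.165] 1 x [-0.2 11.3 -7.4]
to [ 0.561 -0.12   0.171] 1 x [-0.2 11.9 -6.4]
to [ 0.562 -0.108  0.177] 1 x [-0.1 12.4 -5.3]
to [ 0.563 -0.095  0.181] 1 x [-0.1 12.9 -4.2]
to [ 0.564 -0.082  0.184] 1 x [-0.  13.2 -3.1]
to [ 0.565 -0.068  0.185] 1 x [ 0.  13.4 -1.9]
to [ 0.566 -0.055  0.186] 1 x [ 0.1 13.5 -0.7]
to [ 0.567 -0.043  0.185] 1 x [ 0.1 11.7  0.6]
t 5.25 pos [ 0.5624 -0.1543  0.155 ] tool y dir deg 85.8 tilt [ 0.04  -0.014 -0.999] F [ 0.06 -2.04 -1.08]
```

Emit:
step_arm([
  [0,11,-6,0],
  [0,12,-5,0],
  [0,12,-5,0],
  [0,13,-4,0],
])

```text
time: 5.65
tool_pos: [0.5667, -0.1041, 0.1813]
tool_rot: [0.023, 0.036, 0.999, -0.009]
contact_force: [0.6, -1.4, 2.3]
gripper_width: 0.0
```

```bash
python3 -c "
from h import *
rows([arc(t) for t in range(75,135,5)])
im,W=cloud('scene');cv2.imwrite('pics/s4.png',cv2.resize(im[140:300,200:400],(600,480))[...,::-1])"
```

```text
to [ 0.563 -0.095  0.181] 1 x [4.2 8.8 0.2]
to [ 0.564 -0.082  0.184] 1 x [-0.1 13.2 -3.1]
to [ 0.565 -0.068  0.185] 1 x [ 0.  13.4 -2. ]
to [ 0.566 -0.055  0.186] 1 x [ 0.1 13.5 -0.8]
to [ 0.567 -0.043  0.185] 1 x [ 0.1 11.7  0.6]
to [ 0.567 -0.032  0.183] 1 x [ 0.2 11.6  1.6]
to [ 0.568 -0.02   0.181] 1 x [ 0.2 11.4  2.6]
to [ 0.569 -0.009  0.177] 1 x [ 0.2 11.1  3.5]
to [0.57  0.001 0.172] 1 x [ 0.3 10.7  4.5]
to [0.57  0.011 0.167] 1 x [ 0.3 10.2  5.4]
to [0.571 0.021 0.16 ] 1 x [0.4 9.6 6.2]
to [0.571 0.03  0.153] 1 x [0.4 9.  7. ]
t 5.65 pos [ 0.5667 -0.1041  0.1813] tool y dir deg 85.8 tilt [ 0.045 -0.02  -0.999] F [ 0.63 -1.45  2.28]
```

View pics/s4.png

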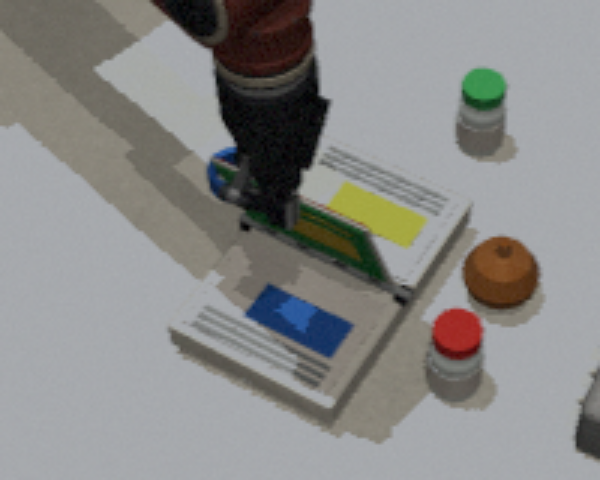

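The leaf is at about 70–75°, with its green side facing the finger and the tips on it just below the free edge. The stand and the other things haven't moved. I'll push on past upright.

Emit:
step_arm([
  [1,12,-1,0],
  [1,13,-1,0],
  [1,13,-1,0],
  [0,13,0,0],
  [0,12,1,0],
  [0,12,2,0],
])

```text
time: 6.3
tool_pos: [0.5678, -0.0192, 0.1776]
tool_rot: [0.021, 0.035, 0.999, -0.007]
contact_force: [0.2, -1.0, 0.2]
gripper_width: -0.002
```

```bash
python3 -c "
from h import *
rows([arc(t) for t in range(95,150,5)])"
```

```text
to [ 0.567 -0.043  0.185] 1 x [ -0.8 -24.2  -7.3]
to [ 0.567 -0.032  0.183] 1 x [ 0.1 11.6  1.6]
to [ 0.568 -0.02   0.181] 1 x [ 0.2 11.4  2.6]
to [ 0.569 -0.009  0.177] 1 x [ 0.2 11.   3.6]
to [0.57  0.001 0.172] 1 x [ 0.2 10.6  4.5]
to [0.57  0.011 0.167] 1 x [ 0.3 10.2  5.4]
to [0.571 0.021 0.16 ] 1 x [0.3 9.6 6.2]
to [0.571 0.03  0.153] 1 x [0.3 9.  7. ]
to [0.572 0.038 0.145] 1 x [0.4 8.3 7.8]
to [0.572 0.045 0.137] 1 x [0.4 7.6 8.4]
to [0.573 0.052 0.128] 1 x [0.4 6.8 9. ]
t 6.3 pos [ 0.5678 -0.0192  0.1776] tool y dir deg 85.92 tilt [ 0.041 -0.015 -0.999] F [ 0.23 -1.01  0.25]
```

Emit:
step_arm([
  [0,11,4,0],
  [0,11,4,0],
  [0,11,5,0],
  [0,10,6,0],
  [0,9,7,0],
])

```text
time: 6.8
tool_pos: [0.5721, 0.0378, 0.148]
tool_rot: [0.02, 0.035, 0.999, -0.006]
contact_force: [-0.5, 0.3, 1.0]
gripper_width: 0.001
```

```bash
python3 -c "
from h import *
rows([arc(t) for t in range(120,181,5)])
im,W=cloud('scene');cv2.imwrite('pics/s5.png',cv2.resize(im[140:300,200:400],(600,480))[...,::-1])"
```

```text
to [0.57  0.011 0.167] 1 x [ -0.7 -26.9 -18.4]
to [0.571 0.021 0.16 ] 1 x [0.3 9.6 6.3]
to [0.571 0.03  0.153] 1 x [0.3 9.  7. ]
to [0.572 0.038 0.145] 1 x [0.3 8.3 7.8]
to [0.572 0.045 0.137] 1 x [0.4 7.6 8.4]
to [0.573 0.052 0.128] 1 x [0.4 6.8 9. ]
to [0.573 0.058 0.118] 1 x [0.4 5.9 9.5]
to [0.574 0.063 0.108] 1 x [ 0.4  5.  10. ]
to [0.574 0.067 0.098] 1 x [ 0.4  4.1 10.3]
to [0.574 0.07  0.087] 1 x [ 0.4  3.2 10.6]
to [0.574 0.072 0.076] 1 x [ 0.4  2.3 10.8]
to [0.574 0.073 0.065] 1 x [ 0.4  1.3 10.9]
to [0.574 0.073 0.055] 1 x [ 0.4  0.3 10.9]
t 6.8 pos [0.5721 0.0378 0.148 ] tool y dir deg 85.96 tilt [ 0.039 -0.014 -0.999] F [-0.49  0.31  0.95]
```

View pics/s5.png

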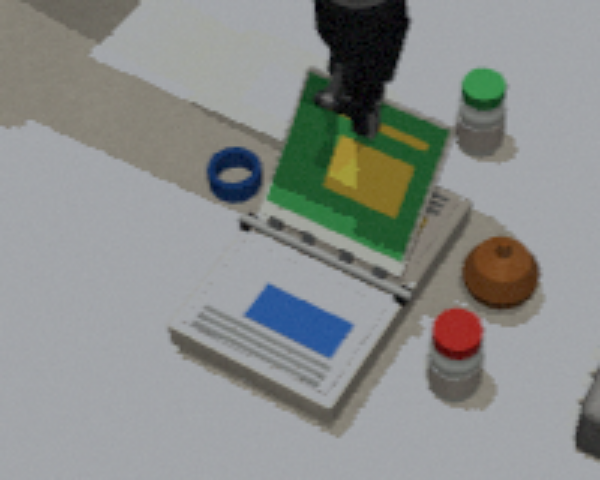

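The leaf is at about 135° with the green side up and the tips on its face near the free edge. The stand hasn't shifted. Now I'll push down.

Emit:
step_arm([
  [0,7,9,0],
  [0,6,10,0],
  [0,5,10,0],
  [0,4,11,0],
  [0,3,11,0],
  [0,2,11,0],
])

```text
time: 7.45
tool_pos: [0.5762, 0.0676, 0.0794]
tool_rot: [0.019, 0.035, 0.999, -0.005]
contact_force: [-0.1, 0.6, 0.3]
gripper_width: -0.003
```

```bash
python3 -c "
from h import *
rows([arc(t) for t in range(165,181,5)])"
```

```text
to [0.574 0.07  0.087] 1 x [ 2.   1.9 -7.9]
to [0.574 0.072 0.076] 1 x [ 0.4  2.2 10.8]
to [0.574 0.073 0.065] 1 x [ 0.4  1.3 10.9]
to [0.574 0.073 0.055] 1 x [ 0.4  0.3 10.9]
t 7.45 pos [0.5762 0.0676 0.0794] tool y dir deg 85.98 tilt [ 0.038 -0.012 -0.999] F [-0.07  0.64  0.27]
```

Emit:
step_arm([
  [0,2,8,0],
  [0,1,7,0],
  [0,0,5,0],
  [0,0,4,0],
])

```text
time: 7.85
tool_pos: [0.5765, 0.0705, 0.054]
tool_rot: [0.017, 0.035, 0.999, -0.005]
contact_force: [-16.9, 0.1, 34.8]
gripper_width: 0.003
```

Emit:
step_arm([
  [0,0,3,0],
])

```text
time: 7.95
tool_pos: [0.5765, 0.0705, 0.0542]
tool_rot: [0.015, 0.035, 0.999, -0.006]
contact_force: [-13.5, 0.6, 22.5]
gripper_width: 0.002
```

Emit:
step_arm([
  [0,0,-5,0],
  [0,0,-30,0],
  [0,0,-45,0],
  [0,0,-45,0],
  [0,-40,-20,0],
  [0,-40,0,0],
  [0,-40,0,0],
  [0,0,0,0],
])

```text
time: 8.75
tool_pos: [0.5652, -0.0517, 0.2098]
tool_rot: [0.019, 0.034, 0.999, -0.007]
contact_force: [0.0, 0.3, 0.1]
gripper_width: -0.0
```

Run:
```python
from h import *
im,W=cloud('wrist');cv2.imwrite('pics/w6.png',im[...,::-1]);np.save('w6.npy',W)
im2,W2=cloud('scene');cv2.imwrite('pics/s6.png',np.hstack([cv2.resize(im2[140:300,200:400],(400,320)),cv2.resize(im,(400,320))])[...,::-1])
s=state();print(s["tool_pos"],s["contact_force"])
h=cv2.cvtColor(im[...,::-1].copy(),cv2.COLOR_BGR2HSV)
m=(h[...,0]>45)&(h[...,0]<85)&(h[...,1]>100)&(W[...,2]<.075)&(W[...,2]>.04)
P=W[m];_,_,V=np.linalg.svd(P-P.mean(0),full_matrices=False);print(len(P),P.mean(0).round(4),V[2].round(4),np.percentile(P[:,2],[1,50,99]))
W0=np.load("scene.npy");d=np.linalg.norm
a=cv2.imread("scene.png")[...,::-1]
for l in["stand","spice_jar","herb_jar","onion","tape_roll","pepper_mill","tray"]:print(l,[x["box"] for x in boxes_of("scene",l)[:1]])
```

```text
[ 0.56497401 -0.04857559  0.20898182] [-0.45514945  0.67942372  1.95290091]
13230 [0.562  0.0509 0.0552] [ 0.0041  0.0112 -0.9999] [0.05346261 0.05509345 0.05709078]
stand [[166.0, 347.0, 80.3, 51.7]]
spice_jar [[346.0, 244.6, 15.7, 26.7]]
herb_jar [[351.2, 164.8, 18.0, 26.8]]
onion [[352.7, 221.8, 24.0, 20.1]]
tape_roll [[268.7, 188.1, 17.3, 21.0]]
pepper_mill [[377.9, 90.6, 16.4, 37.0]]
tray [[166.1, 345.9, 80.8, 52.7]]
```

View pics/s6.png

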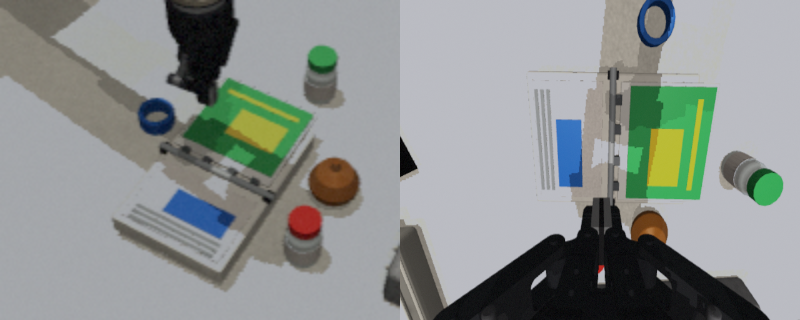

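The scene view shows the leaf lying green side up on the +y half, and the jars, onion and tape where they were. I'll check the residual tilt against the stand's own plane, and the spine rod against its earlier position.

Run:
```python
from h import *
W=np.load("w6.npy")
# wrist pic px: page strip -y side
def pl(u0,u1,v0,v1):
    P=W[v0:v1,u0:u1].reshape(-1,3);P=P[~np.isnan(P).any(1)];P=P[abs(P[:,2]-np.median(P[:,2]))<.004]
    A=np.c_[P[:,:2],np.ones(len(P))];c=np.linalg.lstsq(A,P[:,2],rcond=None)[0];return c.round(4),P.mean(0).round(4)
k=1.6;kv=1.25
print("page",pl(int(132*k),int(195*k),int(85*kv),int(190*kv)))
print("leaf",pl(int(235*k),int(305*k),int(92*kv),int(190*kv)))
print("rod")
for v in (100,120,150,180,210,235):
    r=W[v,325:350]; u=np.nanargmax(np.where(r[:,2]<.065,r[:,2],0)); m=(r[:,2]>.053)&(r[:,2]<.06); print(v,r[u].round(4))
im=grab_frame("scene")[0].astype(int)
a=cv2.imread("scene.png")[...,::-1].astype(int)
g=lambda i,s:cv2.cvtColor(i.astype(np.uint8),cv2.COLOR_RGB2GRAY)[s].astype(np.float32)
for n,(y0,y1,x0,x1) in dict(stand_near=(245,285,265,335),herb=(160,200,345,378),spice=(240,278,338,366),onion=(214,246,348,380),tape=(186,210,266,286)).items():
    s=np.s_[y0:y1,x0:x1]; print(n,cv2.phaseCorrelate(g(a,s),g(im,s)))
```

```text
page (array([0.0017, 0.0026, 0.046 ]), array([ 0.5523, -0.1128,  0.0467]))
leaf (array([ 0.001 , -0.0001,  0.0546]), array([0.566 , 0.0537, 0.0552]))
rod
100 [ 0.4893 -0.0308  0.0578]
120 [ 0.5064 -0.0334  0.0574]
150 [ 0.5338 -0.0329  0.058 ]
180 [ 0.5627 -0.0381  0.0575]
210 [ 0.594  -0.0397  0.0573]
235 [ 0.6211 -0.0432  0.058 ]
stand_near ((0.0125100660565991, 0.10239537284893174), 0.5360094476077292)
herb ((0.057294290908956214, -0.049872620356680386), 0.8942482984728284)
spice ((0.045194843930286055, -0.06244076646551022), 0.8182424557209015)
onion ((0.016488579640565604, -0.04688370357660787), 0.9504907685332)
tape ((-0.14459902831156768, -1.1156864747573287), 0.6770626202225685)
```

Flat confirmed: the leaf is parallel to the page, with its top at 55 mm, and the stand has not moved. The tape's 1 px reading might be shadow, so I'll check it in 3D.

Run:
```python
from h import *
def blue(im,W):
    h=cv2.cvtColor(im,cv2.COLOR_BGR2HSV);m=(h[...,0]>100)&(h[...,0]<125)&(h[...,1]>130)&(W[...,0]<.47)&(W[...,0]>.35)&(abs(W[...,1])<.15)
    P=W[m];return len(P),np.nanmean([np.nanpercentile(P,2,axis=0),np.nanpercentile(P,98,axis=0)],0).round(4)
for n in("scene","top"):
    im,W=cloud(n);print(n,blue(cv2.imread(n+".png"),np.load(n+".npy")),blue(im[...,::-1].copy(),W))
for n in("w1","w6"):print(n,blue(cv2.imread(f"pics/{n}.png"),np.load(n+".npy")))
```

```text
scene (206, array([0.4305, 0.0356, 0.0149])) (200, array([0.4311, 0.0352, 0.0154]))
top (1, array([0.417 , 0.0567, 0.0264])) (0, array([nan, nan, nan]))
w1 (1393, array([0.4279, 0.0367, 0.0165]))
w6 (1704, array([0.4311, 0.0372, 0.0163]))
  return np.nanmean(a, axis, out=out, keepdims=keepdims)
<stdin>:4: RuntimeWarning: Mean of empty slice
```

The scene camera puts the tape within 1 mm of its first position, so it hasn't moved. Handing in.

```bash
python3 -c "
from plant import *
print(job_done(), state()['time'])"
```

```text
the job is handed in; nothing more can be done
the job is handed in; nothing more can be done
```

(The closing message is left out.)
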